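# Repack the bento-style medicine case

## Task

Repack the medicine case on the red tray: lay every loose pill cassette (there are three or four) flat on the floor of the open black-walled tier, grip ribs up, turned so that they all fit side by side with none resting on another or on the walls; and set the pill crusher, the glass stopper and the pill splitter upright and fully down in the pockets of their own shape in the ivory tier beside it. Leave the two indigo dishes and the teacup where they are.

Things in the scene. Friction and masses are not known exactly. Their poses are not given: they have to be found in the camera images.
- tier_floor (a point): Open black-walled tier on the red tray: centre of its cream inner floor, 128 mm along x by 170 mm along y inside; walls 16 mm above the floor, 6 mm thick. Room for a 3 x 4 grid of 42 mm cells (no marks); all four cassettes just fit, with about 6 mm between plates. Fixed; it and the ivory tier may change places. z up.
- pocket_round (a point): Ivory pocket tier (block 100 mm along x, 200 mm along y, 18 mm high, on the red tray; fixed): centre of the floor of its round pocket, 55 mm across. All its pockets are 12 mm deep, the floor 12 mm below the block's top; all three in a row along y. x and y are the block's.
- pocket_square (a point): Same block, 66 mm from the round pocket: centre of the floor of the square pocket, 49 x 49 mm, sides along x and y.
- pocket_oblong (a point): Same block, 70 mm from the square pocket: centre of the floor of the oblong pocket, 90 mm along x and 42 mm along y.
- corner_white_grip (a point): Ivory-white L-shaped pill cassette with two arms 36 wide, 78 mm over the outer edges. Plate 18 mm thick; on it an upright grip rib 32 long, 12 thick, 28 high. This point: middle of the rib, 32 mm above the underside; z up. In its frame the arms cover x -32..46, y -32..4 mm and x -32..4, y 4..46 mm (notch towards +x+y); the rib runs along (1,-1), is pinched along (1,1). 100 g.
- corner_green_grip (a point): Green L-shaped pill cassette with two arms 36 wide, 78 mm over the outer edges. Plate 18 mm thick; on it an upright grip rib 32 long, 12 thick, 28 high. This point: middle of the rib, 32 mm above the underside; z up. In its frame the arms cover x -32..46, y -32..4 mm and x -32..4, y 4..46 mm (notch towards +x+y); the rib runs along (1,-1), is pinched along (1,1). 100 g.
- hook_blue_grip (a point): Blue J-shaped pill cassette, 120 mm long bar 36 mm wide with a foot to one side. Plate 18 mm thick; on it an upright grip rib 32 long, 12 thick, 28 high. This point: middle of the rib, 32 mm above the underside; z up. In its frame the bar covers x -28.5..7.5, y -49.5..70.5 mm and the foot x 7.5..49.5, y -49.5..-13.5 mm; the rib runs along y, so it is pinched along x. 130 g.
- bar_yellow_grip (a point): Yellow straight pill cassette, plate 36 mm along x and 78 mm along y. Plate 18 mm thick; on it an upright grip rib 32 long, 12 thick, 28 high. This point: middle of the rib, 32 mm above the underside; z up. In its frame the rib runs along x, so it is pinched along y. 80 g.
- crusher_mid (a point): Stainless steel pill crusher, upright cylinder: body 50 mm across to 44 mm high, screw cap 44 mm across above it to 70 mm. Point on the axis, 35 mm above the underside; z up. 280 g.
- stopper_mid (a point): Pale-blue glass pitcher stopper: foot 44 x 44 x 24 mm, short neck 26 mm across, square grip block 30 x 30 mm from 32 to 62 mm high, sides parallel to the foot's (along x and y). Point on the axis, 31 mm above the underside; z up. 160 g.
- splitter_mid (a point): Coral-coloured pill splitter, a closed box 84 mm along x, 36 mm along y, 34 mm high, with a white seam and a small white thumb patch on top. Its centre, 17 mm above the underside; z up. 90 g.
- crusher: the pill crusher; origin at the centre of its underside
- stopper: the glass stopper; origin at the centre of its underside
- splitter: the pill splitter; origin at the centre of its underside
- corner_white: the white cassette; origin on its underside, straight below the middle of the rib (the centre of mass lies there too)
- corner_green: the green cassette; origin on its underside, straight below the middle of the rib (the centre of mass lies there too)
- hook_blue: the blue cassette; origin on its underside, straight below the middle of the rib (the centre of mass lies there too)
- bar_yellow: the yellow cassette; origin on its underside, straight below the middle of the rib (the centre of mass lies there too)
- dish_round: bystander, to be left alone: small indigo porcelain bowl, 76 mm across, 24 mm high; origin at the centre of its underside
- dish_plate: bystander, to be left alone: indigo porcelain saucer, 80 mm across, 18 mm high; origin at the centre of its underside
- teacup: bystander, to be left alone: white teacup, 74 mm across, 68 mm high; origin at the centre of its underside
- tray: the red lacquered tray under both tiers, 300 mm along x, 240 mm along y; floor 6 mm thick, rim 18 mm high; origin at the centre of its underside; fixed. The tier floor lies 10 mm, the pocket floors 12 mm above the table.
There are look-alikes about, which are no part of the job. What is shaped like the crusher but brown is not meant. Leave any green look-alike of the splitter alone.

How it is judged:
At the end, for the whole second after the job is handed in: Every cassette present lies flat (0.07 rad) inside the open tier, within 4 mm of resting on its floor; crusher, stopper and splitter stand upright in the round, square and oblong pocket, within 8 mm of its centre and 4 mm of its floor; all at rest; bystanders moved under 30 mm (x of corner_white_grip in the frame of tier_floor between -0.064 and 0.064 m and y of corner_white_grip in the frame of tier_floor between -0.085 and 0.085 m and z of corner_white_grip in the frame of tier_floor between 0.028 and 0.036 m and angle between each of corner_white_grip, corner_green_grip, hook_blue_grip, bar_yellow_grip's own z axis and vertical below 0.07 rad and x of corner_green_grip in the frame of tier_floor between -0.064 and 0.064 m and y of corner_green_grip in the frame of tier_floor between -0.085 and 0.085 m and z of corner_green_grip in the frame of tier_floor between 0.028 and 0.036 m and x of hook_blue_grip in the frame of tier_floor between -0.064 and 0.064 m and y of hook_blue_grip in the frame of tier_floor between -0.085 and 0.085 m and z of hook_blue_grip in the frame of tier_floor between 0.028 and 0.036 m and x of bar_yellow_grip in the frame of tier_floor between -0.064 and 0.064 m and y of bar_yellow_grip in the frame of tier_floor between -0.085 and 0.085 m and z of bar_yellow_grip in the frame of tier_floor between 0.028 and 0.036 m and horizontal distance between crusher_mid and pocket_round below 0.008 m and z of crusher_mid in the frame of pocket_round below 0.039 m and angle between each of crusher_mid, stopper_mid, splitter_mid's own z axis and vertical below 0.08 rad and horizontal distance between stopper_mid and pocket_square below 0.008 m and z of stopper_mid in the frame of pocket_square below 0.035 m and horizontal distance between splitter_mid and pocket_oblong below 0.008 m and z of splitter_mid in the frame of pocket_oblong below 0.021 m and linear speed of each of corner_white, corner_green, hook_blue, bar_yellow, crusher, stopper, splitter below 0.03 m/s); the robot touches nothing.
It fails at once if the bystander dish_round is pushed more than 30 mm (distance of dish_round from where it was at the start of the episode above 0.03 m).
It fails at once if the bystander dish_plate is pushed more than 30 mm (distance of dish_plate from where it was at the start of the episode above 0.03 m).
It fails at once if the bystander teacup is pushed more than 30 mm (distance of teacup from where it was at the start of the episode above 0.03 m).
Of corner_white, corner_green, hook_blue, bar_yellow only 3 to 4 are there at a start; the rules pass over those that are not, and their reading is None.
At some moment in a run one of corner_white, corner_green, hook_blue, bar_yellow, splitter may be knocked a few centimetres aside while the robot is not near it.
Once in a run the grip may slacken for a moment while it holds something.
It also fails if it takes over 192 s, if anything falls off the work surface, if the arm or the gripper's body presses on something with over 40 N, if the wrist force passes 120 N, or if a joint passes its speed limit or range.

## Robot

A 6-joint arm with a two-finger parallel gripper is mounted at the origin on the work surface. World frame = base frame: x ahead of the robot, y to its left, z up, the work surface at z = 0. Lengths are in m, angles in rad, forces in N, time in s.
With the tool pointing down it reaches from about 0.425 to 1.125 m from the base axis. Payload 14.9 kg.
Tool frame: the origin (TCP) lies midway between the tips of the shut fingers; the grasp point (between the pads) lies 19 mm behind it (r.hold_point_z is the z of the grasp point in the tool frame, in m); z points along the fingers, y is the line along which they close (so a half turn about z gives the same grasp; the last joint's range is limited). The gripper opens to 91 mm and grips with 3 to 60 N. Pads are 32 mm wide; open, the fingers measure 118 mm over their backs; the gripper's body (76 mm by 178 mm) begins 60 mm behind the grasp point.
Start: joints at [-1.184, 0.379, 1.734, -0, 1.028, -0.033], TCP at [0.285, -0.639, 0.214] pointing down, gripper open.
Joint ranges: [-2.77, 2.77], [-0.74, 2.19], [0, 2.66], [-1.06, 4.2], [0.31, 2.87], [-3.08, 3.08]. Speed limits (rad/s): [1.89, 1.89, 2.39, 3.14, 3.14, 3.14].

## Interface

Orientations are given as a unit quaternion [w, x, y, z].
In Python, from workcell import r gives the robot as it stands. The module is installed in compiled form; this text tells all that it offers. Calls block until the motion is done:
- r.goto(position, orientation): joint-space move of the TCP to a pose.
- r.move_linear(position, rate=0.15, ori=None): straight line of the TCP; ori=None keeps the orientation; rate is the mean speed in m/s.
- r.move_j(angles): joint-space move.
- r.gripper_to(opening, newtons=None): finger opening in m; newtons is the grip in N (None keeps the last); returns when the fingers have stopped.
- r.dwell(seconds).
- r.ik(position, orientation): joint angles nearest the present ones, or None.
- r.get_state(): the state.
- r.get_image(name): name is "side" or "top" or "wrist"; returns the picture (420x560x3 uint8, red, green, blue); there is no depth.
- r.camera_info(name): a dict with "fx", "fy", "cx", "cy" (pixels), "xyz" and "orientation" of the camera in the world; the wrist camera has in their place "hand_eye" (4x4, takes a point from camera to tool coordinates, whose origin is the TCP and whose axes are the flange's). Camera axes: x right, y down, z forward; pixel columns grow to the right and rows downward; lengths in m; the calibration is good to about 2 mm. A picture is of the moment at which its call begins: read the wrist's pose just before it. camera_info takes no time and is no camera call.
A pose or a line that the arm cannot do raises r.Unreachable and nothing moves.
- r.close_job(): hands the job in; it is judged then, once.
The state is a dict: "time_s": time; "qpos": joint angles; "qd": joint speeds; "joint_efforts": joint torques, N m; "tcp_pos": TCP position; "eef_rot": TCP orientation; "force": force on the tool from outside, world axes, zero at the start; "moment": the same for the moment, N m; "gripper_width": finger opening in m; "grip_force": force on a finger pad.
Only numpy, scipy, OpenCV 4.12 (cv2) and the standard library are available. Lean on these libraries where they do the work, as an engineer would, in place of code of your own. Each camera call takes 0.05 s, during which the arm holds its last target. There are 200 camera calls.

## Working session

There is one attempt and no reset: what is moved stays moved. The work goes in short steps, each a Python script; the robot and the scene stay as the last script left them, time stands still between calls to the robot, and variables do not carry over. Pictures are saved under pics/ and viewed, at most 14 in all, crops included, and the job is handed in when it is done.

```bash
mkdir -p pics; python3 - <<'E'
from workcell import r
import cv2,numpy as np
for n in("top","side"):
    im=r.get_image(n); cv2.imwrite(f"pics/{n}0.png",im[:,:,::-1]); print(n,r.camera_info(n))
print(r.camera_info("wrist"),r.get_state()["eef_rot"],r.hold_point_z)
E
```

```text
top {'fx': 513.7944897127326, 'fy': 513.7944897127326, 'cx': 281.2482113919055, 'cy': 214.2625576613599, 'xyz': array([0.3424174 , 0.02729985, 1.67105249]), 'orientation': array([-0.04247797,  0.70814675, -0.70374717,  0.03825867])}
side {'fx': 523.6674352053963, 'fy': 523.6674352053963, 'cx': 278.55835041866277, 'cy': 207.65631387754362, 'xyz': array([-0.03340802,  1.06890529,  0.8138613 ]), 'orientation': array([ 0.1171536 , -0.22228147,  0.85068209, -0.46174232])}
{'fx': 300.7730910607076, 'fy': 300.7730910607076, 'cx': 282.12321458454534, 'cy': 213.44182920076094, 'hand_eye': array([[-1.02880504e-03, -9.71740117e-01, -2.36051027e-01,
         6.53040647e-02],
       [ 9.99999471e-01, -9.94743328e-04, -2.63385830e-04,
        -1.81987159e-03],
       [ 2.11323931e-05, -2.36051173e-01,  9.71740625e-01,
        -1.70535790e-01],
       [ 0.00000000e+00,  0.00000000e+00,  0.00000000e+00,
         1.00000000e+00]])} [-5.00808648e-04  9.78054324e-01  2.08349425e-01 -7.46128662e-05] -0.0188
```

View pics/top0.png

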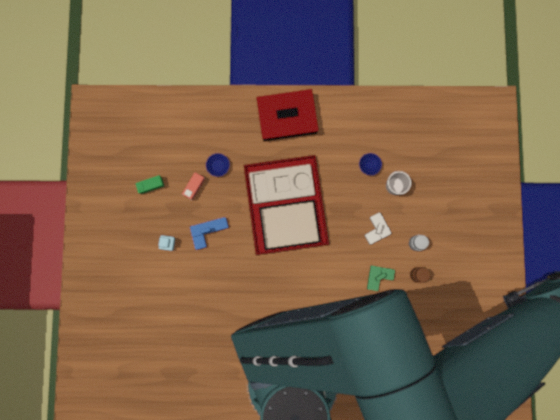

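View pics/side0.png

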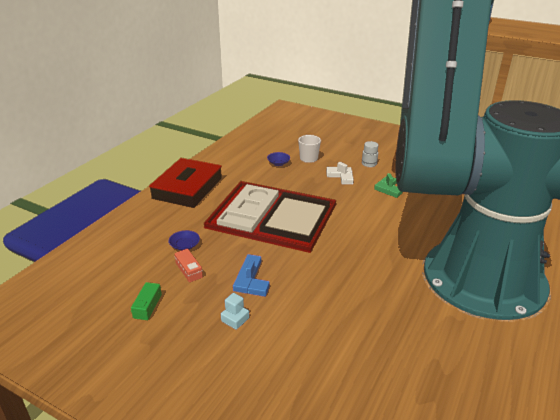

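```bash
cat > h.py <<'E'
from workcell import r
import cv2,numpy as np
from scipy.spatial.transform import Rotation as Ro
def quat(yaw):  # tool x at yaw, z down
    return np.array([0,np.cos(yaw/2),np.sin(yaw/2),0])
def mat(q): return Ro.from_quat([q[1],q[2],q[3],q[0]]).as_matrix()
def cam(name):
    c=r.camera_info(name)
    if name=="wrist":
        s=r.get_state();T=np.eye(4);T[:3,:3]=mat(s["eef_rot"]);T[:3,3]=s["tcp_pos"];M=T@c["hand_eye"]
    else:
        M=np.eye(4);M[:3,:3]=mat(c["orientation"]);M[:3,3]=c["xyz"]
    return c,M
def ray(px,z,CM):
    c,M=CM;px=np.atleast_2d(np.asarray(px,float))
    d=np.c_[(px[:,0]-c["cx"])/c["fx"],(px[:,1]-c["cy"])/c["fy"],np.ones(len(px))]@M[:3,:3].T
    return M[:3,3]+d*((z-M[2,3])/d[:,2])[:,None]
def snap(name,file=None):
    CM=cam(name);im=r.get_image(name)
    if file: cv2.imwrite("pics/"+file,im[:,:,::-1])
    return im,CM
def best(yaw,p):
    """wrist yaw among yaw+k*pi reachable, q6 smallest"""
    c=[]
    for k in(-1,0,1):
        j=r.ik(np.array(p),quat(yaw+k*np.pi))
        if j is not None:c.append((abs(j[5]),yaw+k*np.pi))
    return min(c)[1]
E
python3 - <<'E'
from h import *
CM=cam("top")
for n,p,z in[("coral",(194,186),.03),("blue",(209,232),.02),("stop",(167,243),.03),("round",(302,181),.02),("obl",(260,186),.02),("tier",(290,225),.01),("white",(377,229),.02),("green",(380,277),.02),("crush",(420,242),.06),("dish",(218,165),.02),("dish2",(370,164),.02),("cup",(399,183),.06)]:
    print(n,ray(p,z,CM)[0].round(3))
for i,(x,y) in enumerate([(.36,-.40),(.5,0.02),(.42,.30)]):
    yaw=np.arctan2(y,x) if i!=1 else 0.
    yaw=0.
    p=[x,y,.32]
    r.goto(p,quat(yaw)); im,CM=snap("wrist",f"w{i}.png"); np.savez(f"w{i}.npz",im=im,M=CM[1]); print(r.get_state()["qpos"].round(2),r.get_state()["time_s"])
snap("top","top1.png")
a=[cv2.imread(f"pics/w{i}.png") for i in(0,1,2)]
cv2.imwrite("pics/surv.png",cv2.resize(np.vstack([np.hstack(a[:2]),np.hstack([a[2],cv2.imread("pics/top1.png")])]),(800,600),interpolation=cv2.INTER_AREA))
E
```

```text
coral [0.621 0.321 0.03 ]
blue [0.473 0.27  0.02 ]
stop [0.436 0.403 0.03 ]
round [ 0.641 -0.029  0.02 ]
obl [0.624 0.108 0.02 ]
tier [0.498 0.009 0.01 ]
white [ 0.486 -0.271  0.02 ]
green [ 0.332 -0.278  0.02 ]
crush [ 0.442 -0.398  0.06 ]
dish [0.693 0.246 0.02 ]
dish2 [ 0.699 -0.251  0.02 ]
cup [ 0.629 -0.336  0.06 ]
[-0.88  0.    1.98 -0.    1.16  0.69] 1.2083
[-0.01 -0.07  2.05 -0.    1.16  1.56] 2.8833
[ 0.57 -0.04  2.02 -0.    1.16  2.15] 4.05
```

View pics/surv.png

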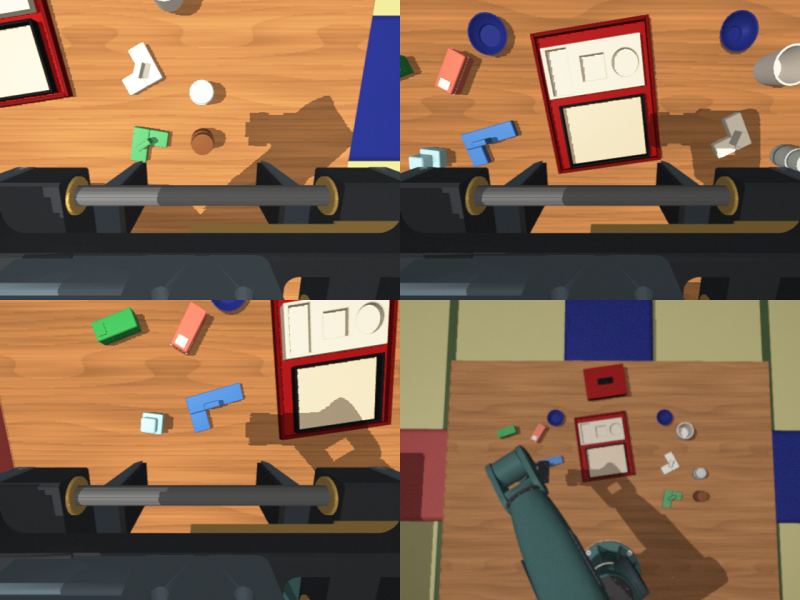

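```bash
cat >> h.py <<'E'
ZL=0.2
def look(p,file=None,flip=False,z=ZL,yaw=None):
    """camera straight above p"""
    if yaw is None: yaw=np.arctan2(p[1],p[0])+(0 if flip else np.pi)
    r.goto([p[0]-.065*np.cos(yaw),p[1]-.065*np.sin(yaw),z],quat(yaw)); r.dwell(.15)
    return snap("wrist",file)
E
python3 - <<'E'
from h import *
P=dict(crush=(.442,-.398),green=(.332,-.278),white=(.486,-.271),tier=(.498,.009),ivory=(.635,.04),coral=(.621,.321),blue=(.473,.27),stop=(.436,.403))
ims=[]
for n,p in P.items():
    im,CM=look(p,f"l_{n}.png"); np.savez(f"l_{n}.npz",im=im,M=CM[1]); ims.append(cv2.resize(im[:300,60:500],(264,200),interpolation=cv2.INTER_AREA))
im,CM=look(P["stop"],flip=True);np.savez(f"l_stopf.npz",im=im,M=CM[1]); ims.append(cv2.resize(im[:300,60:500],(264,200)))
cv2.imwrite("pics/c1.png",np.vstack([np.hstack(ims[i:i+3]) for i in(0,3,6)])[:,:,::-1]);print(r.get_state()["time_s"])
E
```

```text
17.375
```

View pics/c1.png

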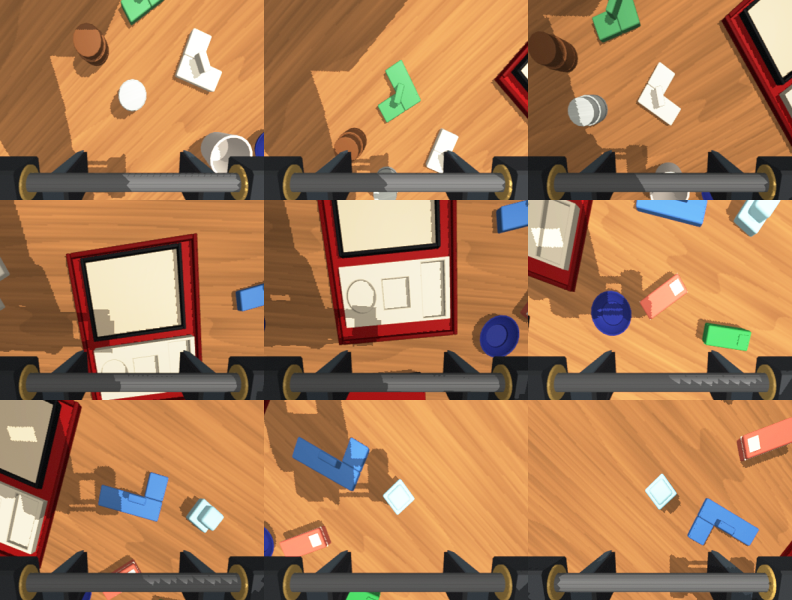

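```bash
cat >> h.py <<'E'
def hsv(im): return cv2.cvtColor(im,cv2.COLOR_RGB2HSV).astype(int)
def mask(im,kind):
    h=hsv(im);H,S,V=h[...,0],h[...,1],h[...,2]
    m=dict(green=(H>50)&(H<80)&(S>90)&(V>40),blue=(H>98)&(H<115)&(S>110)&(V>60),
      coral=((H<7)|(H>172))&(S>80)&(V>95), white=(S<75)&(V>70), pale=(S<90)&(V>120),
      ivory=(S<95)&(V>75), glass=(S<120)&(V>120)&((S<60)|((H>80)&(H<110))))[kind]
    m=m.astype(np.uint8)*255; m[225:]=0
    return m
def blob(m,CM,p,z,close=3):
    """largest-enough contour nearest p; returns world contour (N,2) in m"""
    m=cv2.morphologyEx(m,cv2.MORPH_CLOSE,np.ones((close,close),np.uint8))
    cs,_=cv2.findContours(m,cv2.RETR_EXTERNAL,cv2.CHAIN_APPROX_NONE)
    out=[]
    for c in cs:
        if cv2.contourArea(c)<150: continue
        w=ray(c[:,0],z,CM)[:,:2]; out.append((np.linalg.norm(w.mean(0)-p[:2]),w,c))
    if not out: return None,None
    o=min(out,key=lambda t:t[0]); return o[1],o[2]
def mom(w):
    o=w.mean(0);m=cv2.moments(((w-o)*1e3).astype(np.float32))
    c=np.array([m["m10"],m["m01"]])/m["m00"]
    return o+c/1e3, .5*np.arctan2(2*m["mu11"],m["mu20"]-m["mu02"]), m["m00"]
MODEL=dict(corner=(np.array([(-32,-32),(46,-32),(46,4),(4,4),(4,46),(-32,46)])/1e3,(4,4)),
           hook=(np.array([(-28.5,-49.5),(49.5,-49.5),(49.5,-13.5),(7.5,-13.5),(7.5,70.5),(-28.5,70.5)])/1e3,(7.5,-13.5)))
def pose(w,kind):
    poly,ic=MODEL[kind];c0,a0,A0=mom(poly);c,a,A=mom(w)
    k=(w*1e4).astype(np.int32)[:,None];d=cv2.convexityDefects(k,cv2.convexHull(k,returnPoints=False))
    q=w[d[np.argmax(d[:,0,3]),0,2]]-c
    yaw=a-a0; e=np.array(ic)/1e3-c0; R=lambda t:np.array([[np.cos(t),-np.sin(t)],[np.sin(t),np.cos(t)]])
    if (R(yaw)@e)@q<0: yaw+=np.pi
    yaw=(yaw+np.pi)%(2*np.pi)-np.pi
    return c-R(yaw)@c0,yaw,A/A0,np.linalg.norm(R(yaw)@e-q)*1e3
def rect(w):
    (c,s,a)=cv2.minAreaRect(((w-w.mean(0))*1e3).astype(np.float32)); return w.mean(0)+np.array(c)/1e3,np.array(s),np.radians(a)
E
cat > an.py <<'E'
from h import *
P=dict(crush=(.442,-.398),green=(.332,-.278),white=(.486,-.271),tier=(.498,.009),ivory=(.635,.04),coral=(.621,.321),blue=(.473,.27),stop=(.436,.403))
ci=r.camera_info("wrist")
def ld(n): d=np.load(f"l_{n}.npz");return d["im"],(ci,d["M"])
vis=[]
def go(n,mk,p,z,src=None,close=3):
    im,CM=ld(src or n);w,c=blob(mask(im,mk),CM,p,z,close)
    v=im.copy()
    if c is not None: cv2.drawContours(v,[c],-1,(255,0,255),1)
    vis.append(v[:300,60:500]);return w
for n,k,mk in(("green","corner","green"),("white","corner","white"),("blue","hook","blue")):
    w=go(n,mk,P[n],.018); print(n,pose(w,k))
w=go("crush","pale",P["crush"],.07); print("crush",mom(w)[0],rect(w)[1])
w=go("coral","coral",P["coral"],.034,close=9); print("coral",rect(w))
for s in("stop","stopf"):
    w=go("stop","glass",P["stop"],.062,src=s); print(s,rect(w))
w=go("tier","ivory",P["tier"],.01,close=5); print("tier",rect(w))
w=go("ivory","ivory",P["ivory"],.024,close=5); print("ivory",rect(w))
cv2.imwrite("pics/c2.png",np.vstack([np.hstack([cv2.resize(v,(264,200)) for v in vis[i:i+3]]) for i in(0,3,6)])[:,:,::-1])
E
python3 an.py
```

```text
green (array([ 0.33202607, -0.27480758]), np.float64(2.959745132537014), 0.9124792411556536, np.float64(0.5349157752879884))
white (array([ 0.48457099, -0.27335703]), np.float64(0.4828527588933076), 0.9528491007232304, np.float64(0.5153423862652728))
blue (array([0.47619239, 0.28076524]), np.float64(-2.868920080811499), 0.9177610283767579, np.float64(0.8099145241597682))
crush [ 0.44037646 -0.39864256] [44.92066574 44.51815796]
coral (array([0.62033676, 0.31085386]), array([32.12735367, 85.50615692]), np.float64(1.469173828022999))
stop (array([0.4365827, 0.4074253]), array([39.09747314, 38.93225098]), np.float64(1.4430969535772702))
stopf (array([0.43660241, 0.40775384]), array([39.08358383, 39.00414276]), np.float64(1.4371597022430473))
tier (array([0.49747961, 0.0120652 ]), array([129.52230835, 171.59074402]), np.float64(0.1454963300314877))
ivory (array([0.63114375, 0.03788926]), array([ 99.70973206, 200.79292297]), np.float64(0.1456272077543083))
```

View pics/c2.png

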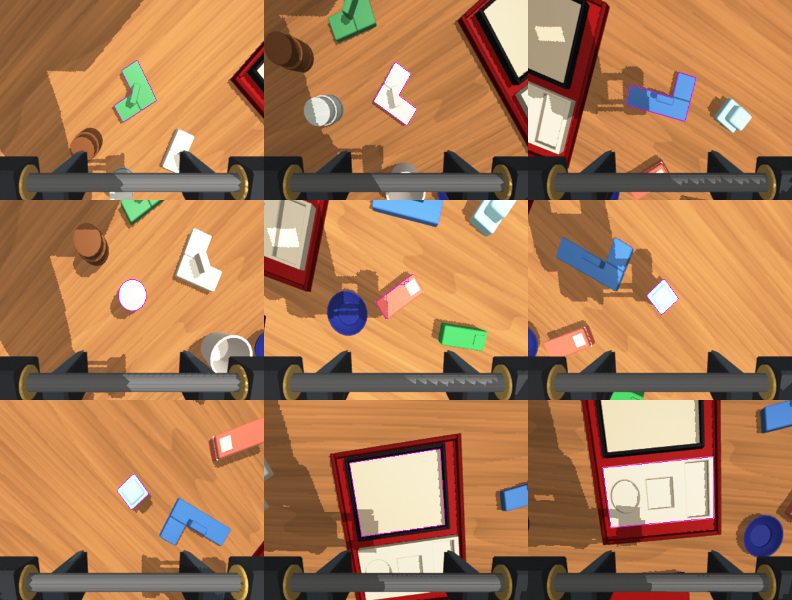

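```bash
cat > pk.py <<'E'
from h import *
ci=r.camera_info("wrist")
d=np.load("l_ivory.npz");im=d["im"];M=d["M"]
c=np.array([.63114,.03789]);yaw=.1456
def proj(p):
    q=(np.c_[p,np.ones(len(p))]@np.linalg.inv(M).T)[:,:3];return np.c_[ci["fx"]*q[:,0]/q[:,2]+ci["cx"],ci["fy"]*q[:,1]/q[:,2]+ci["cy"]].astype(np.float32)
R=np.array([[np.cos(yaw),-np.sin(yaw)],[np.sin(yaw),np.cos(yaw)]])
b=np.array([(55,105),(55,-105),(-55,-105),(-55,105)])/1e3
src=proj(np.c_[b@R.T+c,np.full(4,.024)])
H=cv2.getPerspectiveTransform(src,np.float32([(0,0),(630,0),(630,330),(0,330)]))  # 3px/mm; right=-y, up=+x
o=cv2.warpPerspective(im,H,(630,330))
for y in(-64.75,1.25,71.25): cv2.drawMarker(o,(int(315-3*y),165),(255,0,0),0,20,1)
for p in((-64.75,27.5),(-64.75,-27.5),(1.25,24.5),(1.25,-24.5),(71.25,21),(71.25,-21)):
    x=int(315-3*(p[0]+p[1]));cv2.line(o,(x,150),(x,180),(255,0,255),1)
cv2.imwrite("pics/pk.png",o[:,:,::-1])
E
python3 pk.py
```

```text
(no output)
```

View pics/pk.png

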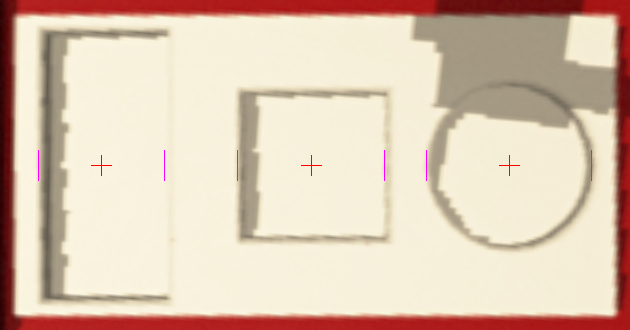

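```bash
cat >> h.py <<'E'
TIER=np.array([.49748,.01207]);IV=np.array([.63114,.03789]);TY=.1456
def fr(c,x,y,t=TY): return c+np.array([[np.cos(t),-np.sin(t)],[np.sin(t),np.cos(t)]])@np.array([x,y])
def st(tag):
    s=r.get_state();print(tag,"t%.1f w%.4f g%.1f F"%(s["time_s"],s["gripper_width"],s["grip_force"]),s["force"].round(1),flush=True);return s
def plan(p,a,q,d,z):
    best_=None
    for k in(-1,0,1):
        ya=a+k*np.pi
        j1=r.ik([*p,z],quat(ya));j2=r.ik([*q,z],quat(ya+d))
        if j1 is None or j2 is None: continue
        s=max(abs(j1[5]),abs(j2[5]))
        if best_ is None or s<best_[0]: best_=(s,ya)
    return best_[1]
def carry(p,a,q,d,w,hg,zf,N=30,up=.085,opick=.025,orel=.016):
    """pick at p with tool yaw a (mod pi), w width; put at q turned by d, grip height hg, floor zf"""
    z=hg+up; ya=plan(p,a,q,d,z)
    r.gripper_to(min(w+opick,.09)); r.goto([*p,z],quat(ya))
    r.move_linear([*p,hg],.12); r.gripper_to(0.0 if w<.02 else w-.012,N); st("grip")
    r.move_linear([*p,z],.15); s=st("lift")
    if s["gripper_width"]<w-.006 or s["grip_force"]<2: return False
    r.goto([*q,z],quat(ya+d)); s=st("over")
    if s["gripper_width"]<w-.006 or s["grip_force"]<2: return False
    r.move_linear([*q,zf+hg+.02],.15); r.move_linear([*q,zf+hg+.001],.05); st("down")
    r.gripper_to(w+orel); r.dwell(.2); r.move_linear([*q,zf+hg+.085],.15); st("rel")
    return True
def near(p,file=None,**k):
    return look(p,file,**k)
E
python3 - <<'E'
from h import *
im,CM=look((.4404,-.3986)); w,_=blob(mask(im,"pale"),CM,(.4404,-.3986),.07); c=mom(w)[0]; print(c,rect(w)[1])
q=fr(IV,0,-.066); print(q)
# pinch along block x => tool x along block y
print(carry(c,TY+np.pi/2,q,0,.050,.017,.012))
im,CM=look(q,"p1.png"); w,_=blob(mask(im,"pale"),CM,q,.082)
E
```

```text
[ 0.44027813 -0.3986542 ] [44.64744568 45.53467178]
[ 0.64071568 -0.02741166]
grip t22.9 w0.0494 g30.0 F [-0.9  0.3  6.6]
lift t23.6 w0.0493 g30.0 F [-0.5  0.5 -3.3]
over t25.2 w0.0496 g30.0 F [ 0.2  0.6 -2.7]
down t26.2 w0.0494 g30.0 F [-0.3 -0.1 -2.3]
rel t27.6 w0.0658 g0.0 F [ 0.   0.1 -0.9]
True
```

View pics/p1.png

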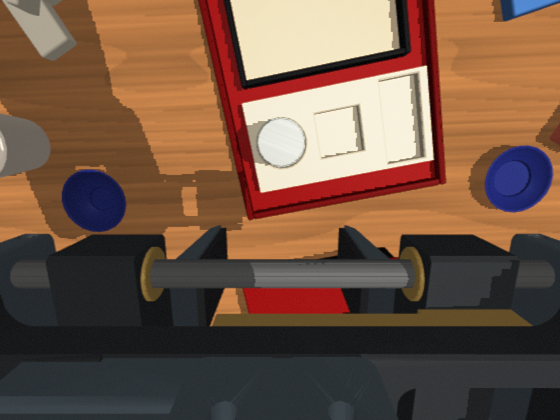

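```bash
python3 - <<'E'
from h import *
p=(.4366,.4075)
im,CM=look(p); w,_=blob(mask(im,"glass"),CM,p,.024); c,s,a=rect(w); print(c,s,a)
a=a%(np.pi/2); d=(TY-a+np.pi/4)%(np.pi/2)-np.pi/4
print(carry(c,a,fr(IV,0,0),d,.030,.030,.012))
p=(.620,.311)
im,CM=look(p,flip=True); w,k=blob(mask(im,"coral"),CM,p,.034,close=11); print(rect(w),mom(w))
cv2.drawContours(im,[k],-1,(255,0,255),1); cv2.imwrite("pics/sp.png",im[:300,:,::-1])
im,CM=snap("top","t2.png")
E
```

```text
[0.43679207 0.4079736 ] [43.94148254 43.930233  ] 1.4445610263865412
grip t35.0 w0.0297 g30.0 F [-1.1 -1.2  5.9]
lift t35.7 w0.0299 g30.0 F [-0.5 -1.  -2.6]
over t37.3 w0.0301 g30.0 F [-0.   0.2 -1.7]
down t38.3 w0.0297 g30.0 F [ 0.1 -0.8 -2.3]
rel t39.7 w0.0458 g0.0 F [-0.1 -0.2 -0. ]
True
(array([0.65463138, 0.07953868]), array([ 99.40480804, 186.26582336]), np.float64(0.15178238888948348)) (array([0.6773135 , 0.10152516]), np.float64(-1.2217413910620036), 6127.647769388436)
```

View pics/sp.png

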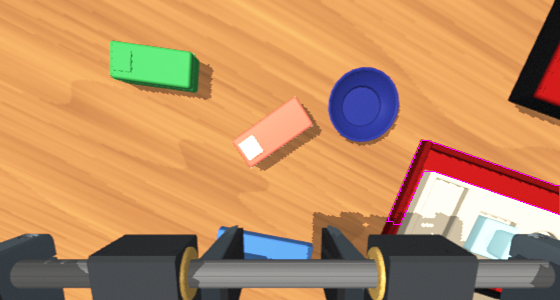

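```bash
python3 - <<'E'
import cv2
h=cv2.cvtColor(cv2.imread("pics/sp.png"),cv2.COLOR_BGR2HSV)
for x,y in((290,115),(280,130),(250,148),(240,147),(305,128),(300,150),(220,100),(120,150)): print((x,y),h[y,x])
E
```

```text
(290, 115) [ 10 113 255]
(280, 130) [ 10 115 255]
(250, 148) [  0   0 255]
(240, 147) [ 21  29 255]
(305, 128) [  6 144 255]
(300, 150) [ 15 149 241]
(220, 100) [ 16 146 244]
(120, 150) [ 14 155 228]
```

```bash
cat >> h.py <<'E'
def splitter(im,CM,p):
    h=hsv(im);H,S,V=h[...,0],h[...,1],h[...,2]
    m=((((H<=11)&(S<135))|(S<60))&(V>190)).astype(np.uint8)*255; m[225:]=0
    w,k=blob(m,CM,p,.034,5); return w,k
E
python3 - <<'E'
from h import *
p=(.620,.311)
im,CM=look(p,flip=True); w,k=splitter(im,CM,p); c,s,a=rect(w); print(c,s,a,mom(w))
c2,a,_=mom(w)
ok=78<max(s)<88 and 32<min(s)<40
if ok:
    d=(TY-a+np.pi/2)%np.pi-np.pi/2
    print(carry(c,a,fr(IV,0,.070),d,.036,.0145,.012,opick=.02))
    im,CM=look(fr(IV,0,.03),"p2.png",flip=True)
E
```

```text
[0.6218452  0.32538784] [35.06000137 81.09745789] 1.061722964414108 (array([0.62207679, 0.3263784 ]), np.float64(-0.5116594282336709), 2552.930080325386)
grip t45.4 w0.0359 g30.0 F [-1.9 -0.7  5.4]
lift t46.1 w0.0359 g30.0 F [-0.6  0.  -1.7]
over t47.0 w0.0358 g30.0 F [ 0.1  0.1 -1.1]
down t48.1 w0.0359 g30.0 F [ 0.3 -0.8 -1.1]
rel t49.4 w0.0518 g0.0 F [-0.5  0.4 -0.1]
True
```

View pics/p2.png

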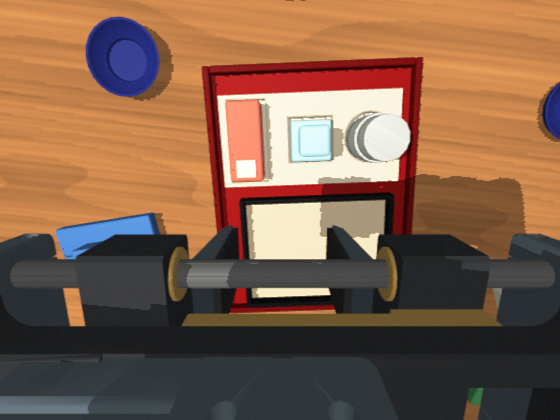

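```bash
cat > cas.py <<'E'
from h import *
import sys
T=dict(blue=("hook",(.0105,-.052),np.pi/2),white=("corner",(-.028,-.007),0),green=("corner",(.028,.0485),np.pi))
def do(n,p,flip=False):
    kind,t,f=T[n]
    im,CM=look(p,flip=flip); w,_=blob(mask(im,n),CM,p,.018)
    c,th,A,e=pose(w,kind); print(n,c,th,A,e)
    if not(.85<A<1.08 and e<4): print("bad");return False
    a=th+(np.pi/2 if kind=="hook" else -np.pi/4); d=(TY+f-th+np.pi)%(2*np.pi)-np.pi
    return carry(c,a,fr(TIER,*t),d,.012,.021,.010,orel=.018)
E
python3 - <<'E'
from cas import *
print(do("blue",(.476,.281)))
im,CM=look(TIER); cv2.imwrite("pics/p3.png",im[:300,:,::-1])
w,_=blob(mask(im,"blue"),CM,fr(TIER,.0105,-.052),.028);print(pose(w,"hook"),fr(TIER,.0105,-.052))
E
```

```text
blue [0.47622351 0.28078622] -2.87050217707821 0.9146095181851887 0.6253127454887505
grip t58.5 w0.0121 g30.0 F [-1.8 -1.3  7. ]
lift t59.2 w0.0115 g30.0 F [-0.3  0.5 -2.8]
over t60.5 w0.0118 g30.0 F [ 0.1  0.7 -1.8]
down t61.5 w0.0118 g30.0 F [ 0.5 -0.2 -1.6]
rel t62.9 w0.0302 g0.0 F [-0.9  0.7  0.4]
True
(array([ 0.51066027, -0.03668016]), np.float64(1.701101273081873), 0.9295639947668501, np.float64(0.4915598634578068)) [ 0.51541338 -0.03785639]
```

View pics/p3.png

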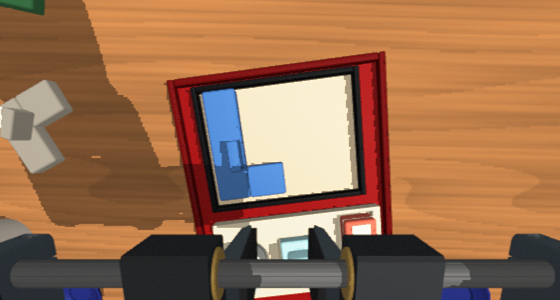

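```bash
cat >> h.py <<'E'
def over(im,CM,polys,file,box):
    ci,M=CM;v=im.copy();x0,y0,x1,y1=box;v=cv2.resize(v[y0:y1,x0:x1],None,fx=4,fy=4,interpolation=cv2.INTER_CUBIC)
    for P,z,col in polys:
        q=(np.c_[P,np.full(len(P),z),np.ones(len(P))]@np.linalg.inv(M).T)[:,:3]
        u=np.c_[ci["fx"]*q[:,0]/q[:,2]+ci["cx"],ci["fy"]*q[:,1]/q[:,2]+ci["cy"]]
        cv2.polylines(v,[((u-[x0,y0]+.5)*4).astype(np.int32)[:,None]],True,col,1)
    cv2.imwrite("pics/"+file,v[:,:,::-1])
def place(kind,c,t):
    return np.array([fr(np.asarray(c),x,y,t) for x,y in MODEL[kind][0]])
E
python3 - <<'E'
from cas import *
im,CM=look(TIER); np.savez("l_t3.npz",im=im,M=CM[1])
w,_=blob(mask(im,"blue"),CM,fr(TIER,.0105,-.052),.028);c,t,_,_=pose(w,"hook");print(c,t)
fl=np.array([fr(TIER,x,y) for x,y in((-.064,-.085),(.064,-.085),(.064,.085),(-.064,.085))])
over(im,CM,[(place("hook",c,t),.028,(255,0,255)),(w,.028,(0,255,0)),(fl,.01,(255,0,0))],"o3.png",(180,60,380,210))
E
```

```text
[ 0.51064899 -0.03663528] 1.7008383129959626
```

View pics/o3.png

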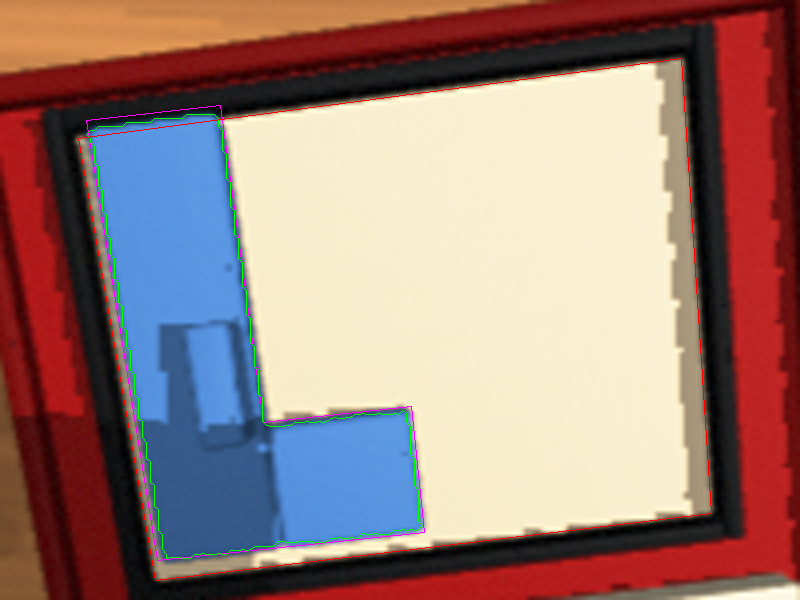

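```bash
python3 - <<'E'
from cas import *
d=np.load("l_t3.npz");CM=(r.camera_info("wrist"),d["M"])
inv=lambda p:fr(np.zeros(2),*(p-TIER),t=-TY)*1e3
print("rib mm tier",[inv(ray(q,z,CM)[0,:2]).round(1) for q,z in(((180+190/4,60+325/4),.056),((180+238/4,60+320/4),.056),((180+245/4,60+432/4),.056),((180+203/4,60+432/4),.056))])
w,_=blob(mask(d["im"],"blue"),CM,fr(TIER,.0105,-.052),.028)
t=np.array([inv(x) for x in w]);print(t.min(0),t.max(0),inv(pose(w,"hook")[0]))
E
```

```text
rib mm tier [array([ -8.3, -53.6]), array([ -8. , -41.3]), array([ 20.1, -43.8]), array([ 18.8, -54.7])]
[-63.50603416 -78.35236125] [55.4637854  -1.84121169] [  5.96319027 -50.10056368]
```

```bash
cat >> cas.py <<'E'
def inv(p): return fr(np.zeros(2),*(np.asarray(p)-TIER),t=-TY)
def check(n,file=None):
    kind,t,f=T[n];q=fr(TIER,*t)
    im,CM=look(TIER,flip=True); w,_=blob(mask(im,n),CM,q,.028,5); c,th,A,e=pose(w,kind)
    print("chk",n,(inv(c)*1e3).round(1),"want",np.array(t)*1e3,"dyaw",round((th-TY-f+np.pi)%(2*np.pi)-np.pi,3),"A",round(A,2),round(e,1));return c,th,im,CM
def refit(n):
    kind,t,f=T[n];c,th,im,CM=check(n)
    a=th+(np.pi/2 if kind=="hook" else -np.pi/4); d=(TY+f-th+np.pi)%(2*np.pi)-np.pi
    return carry(c-0,a,fr(TIER,*t),d,.012,.031,0,up=.03,opick=.018,orel=.018)
E
python3 - <<'E'
from cas import *
d=np.load("l_t3.npz");CM=(r.camera_info("wrist"),d["M"]);w,_=blob(mask(d["im"],"blue"),CM,fr(TIER,.0105,-.052),.028);c,th,_,_=pose(w,"hook")
q=fr(TIER,.0105,-.052)
print(carry(c,th+np.pi/2,q,TY+np.pi/2-th,.012,.031,0,up=.03,opick=.018,orel=.018))
im,CM=look(TIER); w,_=blob(mask(im,"blue"),CM,q,.028);c,th,_,_=pose(w,"hook");print(inv(c),th-TY-np.pi/2); np.savez("l_t4.npz",im=im,M=CM[1])
cv2.imwrite("pics/b4.png",im[:300,:,::-1])
print(r.get_state()["eef_rot"])
E
```

```text
grip t69.5 w0.0118 g30.0 F [-0.8  0.2  7. ]
lift t69.9 w0.0121 g30.0 F [ 0.  -0.3 -2.2]
over t70.1 w0.0118 g30.0 F [-0.3  0.4 -2.1]
down t70.9 w0.0118 g30.0 F [ 0.5 -0.1 -1.2]
rel t72.3 w0.0300 g0.0 F [ 0.3 -0.3 -0. ]
True
[ 0.01113539 -0.04974707] -0.0060787818023957385
[-1.23415584e-05 -1.19857237e-02  9.99928169e-01  5.60320105e-06]
```

```bash
sed -i 's/white=("corner",(-.028,-.007)/white=("corner",(-.028,-.0065)/' cas.py; cat >> cas.py <<'E'
def tierlook(ns,file=None):
    im,CM=look(TIER); out={};polys=[(np.array([fr(TIER,x,y) for x,y in((-.064,-.085),(.064,-.085),(.064,.085),(-.064,.085))]),.01,(255,0,0))]
    for n in ns:
        kind,t,f=T[n]
        m=mask(im,n)
        if n=="white":
            h=hsv(im); print("hsv",h[155,250],h[130,300])
        w,_=blob(m,CM,fr(TIER,*t),.028); 
        try:
            c,th,A,e=pose(w,kind); print(n,(inv(c)*1e3).round(1),"want",np.array(t)*1e3,"dyaw",round((th-TY-f+np.pi)%(2*np.pi)-np.pi,3),round(A,2),round(e,1)); polys.append((place(kind,c,th),.028,(255,0,255)))
        except Exception as x: print(n,x)
    if file: over(im,CM,polys,file,(180,60,380,210))
E
python3 - <<'E'
from cas import *
print(do("white",(.4846,-.2734)))
tierlook(["blue","white"],"o5.png")
E
```

```text
white [ 0.48461268 -0.2732071 ] 0.4847822411599534 0.961500874276565 1.6377917140528027
grip t78.7 w0.0121 g30.0 F [-1.5  1.   6.9]
lift t79.4 w0.0120 g30.0 F [-0.5  0.8 -1.6]
over t80.4 w0.0121 g30.0 F [-0.2  0.1 -1.3]
down t81.5 w0.0116 g30.0 F [-0.6 -0.2  0. ]
rel t82.9 w0.0301 g0.0 F [ 0.1 -0.  -0.3]
True
blue [ 11.2 -49.7] want [ 10.5 -52. ] dyaw -0.006 0.94 1.0
hsv [ 23  13 254] [ 23  42 249]
white [-5.8 22.5] want [-28.   -6.5] dyaw 1.781 3.17 90.2
```

View pics/o5.png

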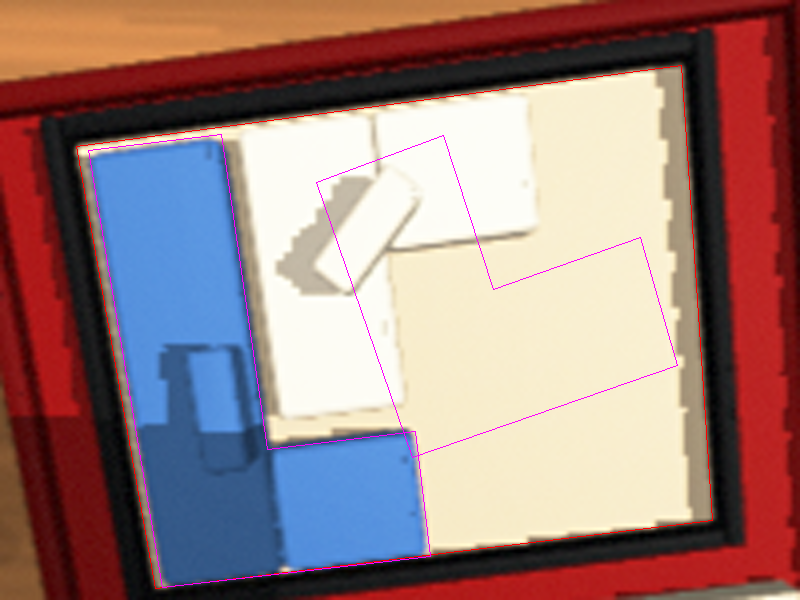

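```bash
sed -i 's/(.028,.0485)/(.0275,.048)/' cas.py
python3 - <<'E'
from cas import *
print(do("green",(.332,-.2748)))
tierlook(["blue","green"],"o6.png")
E
```

```text
green [ 0.33207644 -0.27478019] 2.959042889158507 0.9131098918021036 0.4234719550522476
grip t87.6 w0.0118 g30.0 F [-1.8  0.7  7.3]
lift t88.3 w0.0119 g30.0 F [-0.   0.6 -0.4]
over t89.7 w0.0119 g30.0 F [ 0.2 -0.  -1.2]
down t90.8 w0.0118 g30.0 F [ 0.2 -0.9 -0.5]
rel t92.2 w0.0301 g0.0 F [-0.4 -0.3 -0.3]
True
blue [ 11.3 -49.5] want [ 10.5 -52. ] dyaw -0.003 0.94 2.6
green [26.8 48. ] want [27.5 48. ] dyaw -0.004 0.92 0.4
```

View pics/o6.png

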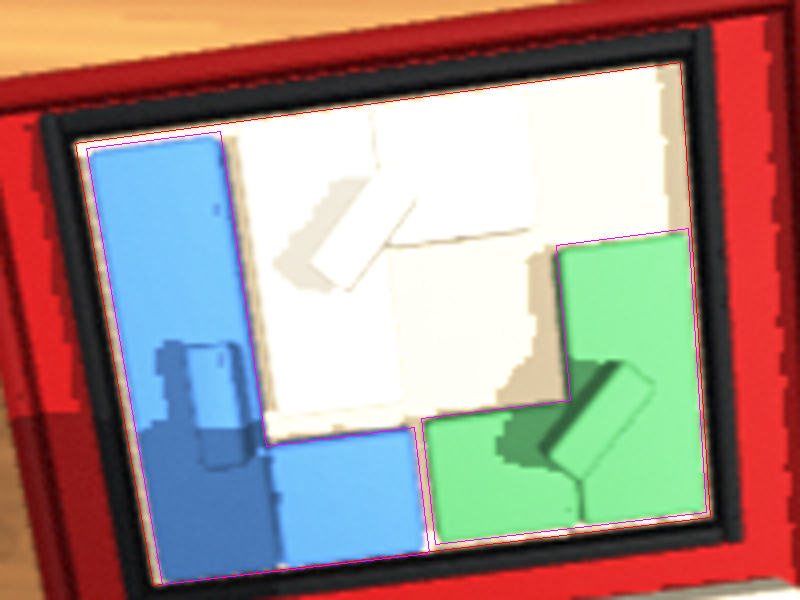

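```bash
python3 - <<'E'
from h import *
im,CM=look(fr(IV,0,.0),flip=True,z=.16); a=cv2.resize(im[60:210,180:380],(800,600))
r.goto([.45,-.35,.35],quat(0)); s=r.get_image("side"); b=cv2.resize(s[170:260,195:345],(480,288),interpolation=cv2.INTER_CUBIC); t=r.get_image("top")
o=np.zeros((600,800,3),np.uint8);o[:312,:416]=cv2.resize(a,(416,312));o[312:,:480]=b;o[:312,420:796]=cv2.resize(t[60:340,40:],(376,312)) if 0 else cv2.resize(t[60:340,100:440],(376,312))
cv2.imwrite("pics/f.png",o[:,:,::-1])
E
```

```text
(no output)
```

View pics/f.png

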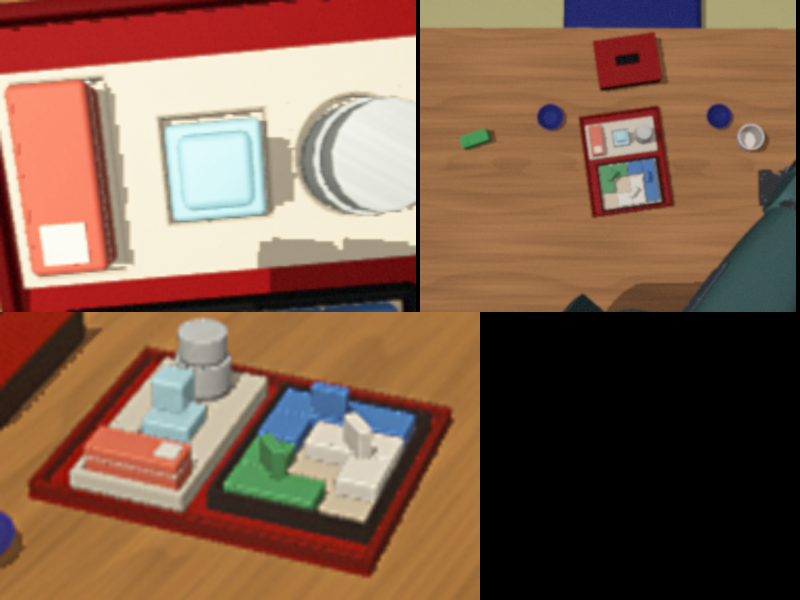

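```bash
python3 - <<'E'
from h import *
r.gripper_to(0.0,10)
for n,y,z in(("split",.070,.046),("stop",0,.074),("crush",-.066,.082)):
    q=fr(IV,0,y); ya=best(TY,[*q,.14]); r.goto([*q,.14],quat(ya)); r.dwell(.2); f0=r.get_state()["force"][2]
    for k in(.012,.008,.006,.004,.0025):
        r.move_linear([*q,z+k],.03); f=r.get_state()["force"][2]-f0
        print(n,k,round(f,1),flush=True)
        if f>5: break
    r.move_linear([*q,.14],.15)
r.goto([.45,-.35,.35],quat(0)); st("end")
E
```

```text
split 0.012 -0.1
split 0.008 0.2
split 0.006 0.2
split 0.004 -0.2
split 0.0025 -0.3
stop 0.012 0.5
stop 0.008 0.0
stop 0.006 0.8
stop 0.004 -0.2
stop 0.0025 0.5
crush 0.012 1.0
crush 0.008 -0.2
crush 0.006 0.6
crush 0.004 0.1
crush 0.0025 0.5
end t114.6 w0.0008 g0.0 F [-0.3 -0.1  0.4]
```

```bash
python3 -c "
from workcell import r
print(r.close_job())"
```

```text
the job is handed in; nothing more can be done
None
```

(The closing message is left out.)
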